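# Lock the bayonet lid on the saw's coolant filter pot

### The arm

A 6-joint arm with a two-finger parallel gripper is mounted at the origin on the work surface. World frame = base frame: x ahead of the robot, y to its left, z up, the work surface at z = 0. Lengths are in mm, angles in rad, forces in N, time in s.
With the tool pointing down it reaches from about 275 to 1000 mm from the base axis. Payload 8.4 kg.
Tool frame: the origin (TCP) lies at the very end of the fingers, on their centre line; the grasp point (between the pads) lies 19 mm behind it; z points along the fingers, x is the direction in which the jaws open and shut, and the axes are right-handed (so a half turn about z gives the same grasp; the last joint's range is limited). The gripper opens to 85 mm and grips with 20 to 120 N. Pads are 22 mm wide; open, the fingers measure 114 mm over their backs; the gripper's body (76 mm by 85 mm) begins 54 mm behind the grasp point. The pads swing forward as they close: fully open they stand 13 mm farther back than shut.
Start: joints at [1.327, 0.353, 1.633, -0, 1.155, -0.002], TCP at [149.655, 606.821, 231.281] pointing down, gripper open.
Joint ranges: [-2.63, 2.63], [-0.92, 2.1], [0.06, 2.66], [-1.3, 4.44], [0, 2.69], [-3.02, 3.02]. Speed limits (rad/s): [2.22, 2.22, 2.79, 3.14, 3.14, 3.14].

### API

Orientations are given as [roll, pitch, yaw] about the fixed x, y, z axes, in that order (R = Rz(yaw) Ry(pitch) Rx(roll)).
In Python, from rig import r gives the robot as it stands. The module is installed in compiled form; this text tells all that it offers.
- The arm moves only by the tool apply_moves, never from a script. Its argument "targets" is a list that holds one entry, the list of rows, each a list of 7 numbers: the gripper's target within -1 to 1 (fully open at 1, half-way at 0, shut at -1), then the shift along the tool's x, y, z in cm, then the turn, a rotation vector about the tool's x, y, z in degrees. A call has 1 to 8 rows; each row is the pose to reach, as a shift and turn from the pose measured when the call began, along the tool's axes at that moment; what a row does not reach only later rows make up. A row lasts 1/10 s, in which the tool goes at most 50 mm and 8.59 degrees, less where a joint would pass 70% of its speed; a pose out of reach is approached as far as the arm can. A call with a gripper value outside its range is refused whole. The fingers move at their own pace and stop on an object; "newtons" is the grip in N (left out, the last holds). Time passes only in rows, so rows that repeat a pose let the fingers close. It gives the time, the measured TCP pose, the force and the opening at its end, in the units of the state.
- r.sense(): the state, without advancing time (a new reading comes with each control period).
- r.grab_frame(name): name is "scene" or "side" or "wrist"; returns a dict with "pixels" (400x640x3 uint8, red, green, blue), "fov_y" (degrees; the focal length in pixels is half the picture's height over the tangent of half this angle, whatever the lens; pixels are square), "cx", "cy" (the principal point, pixels), "R" (3x3) and "t" (3): a world point X has camera coordinates R X + t; the wrist camera has in their place "mount" (4x4, takes a point from camera to tool coordinates, whose origin is the TCP and whose axes are the tool frame's). Camera axes: x right, y down, z forward; pixel columns grow to the right and rows downward; lengths in mm; the calibration is good to about 2 mm. The wrist camera is an equidistant fisheye: a pixel r from the principal point sees the ray r / f radians off the axis. A picture is of the moment at which its call begins: read the wrist's pose just before it. There is no depth.
- r.sign_off(): hands the job in, once; it reports no verdict.
The state is a dict: "clock": time; "qpos": joint angles; "qvel": joint speeds; "joint_efforts": joint torques, N m; "eef_pos": TCP position; "tcp_rot": TCP orientation; "contact_force": force on the tool from outside, world axes, zero at the start; "wrist_torque": the same for the moment, N m; "opening": opening from 0.0 (shut) to 1.0 (fully open).
Only numpy, scipy, OpenCV 4.12 (cv2) and the standard library are available. Lean on these libraries where they do the work, as an engineer would, in place of code of your own. Each camera call takes 0.05 s, during which the arm holds its last target. There are 200 camera calls.

### The job

Close the cut-off saw's coolant filter pot: take the lid that has two side lugs, find the notches in the pot's collar with the lugs, push the lid down against the spring and turn it a quarter turn clockwise (seen from above) to its stop, then let go so that it springs up into its locked position and stays there, level. Leave everything else where it is.

Things in the scene. Friction and masses are not known exactly. Their poses are not given: they have to be found in the camera images.
- lid_center (a point): Centre (26 mm above the underside) of the loose bayonet lid, bare aluminium, about 0.25 kg: a cylinder 76 mm across and 22 mm high, with a grip bar on top and two lugs at its foot, 52 mm high in all. x runs along the bar and points at a lug, z is up through the bar. It starts standing on its underside on the table.
- lid: The same lid, origin at the centre of its underside. Two flat lugs opposite each other along x: each 20 mm wide, 6 mm high, flush with the underside, reaching 46 mm from the axis. Both halves are alike, so a half turn changes nothing.
- lid_bar (a point): Middle of the lid's grip bar, 37 mm above the underside: an upright bar 14 mm thick (y), 64 mm long (x), from 22 to 52 mm above the underside. Gripped here with the fingertips against the cylinder's top, the lid can be pushed and turned firmly.
- pot_mouth (a point): Centre of the pot's mouth, at the collar's top face, 80 mm above the table; z up, x towards its two pipe stubs. The pot is fixed: grey, 112 mm across, on a base 136 mm across. Steel collar: 8 mm thick, 81 mm bore, two opposite notches 28 mm wide reaching 49 mm from the axis. The notch line lies anywhere within 0.5 rad either side of x, not given: look from above or feel for it. The collar does not turn.
- pot_plunger (a point): Top of the sprung plunger on the pot's axis, 4 mm below the collar's top (does not move with it): 4 N at first, 1 N more per mm, solid 16 mm further down. Turned out of line, a lid rests on the collar's top; in line with the notches (within about 4 degrees) it sinks until it meets the plunger, and is pushed out again if let go there.
- pot_lock (a point): Point on the pot's axis 11 mm below the collar's top, where the lid's underside is when locked (its centre 15 mm above the collar's top). First push the underside 14 mm or more (16 to 17 is safe) below the collar's top; then it turns clockwise only, to a stop about 4 degrees past a quarter turn. Let go there, the lugs spring up 3 mm into pockets 28 mm wide.
- plain_lid: Another lid, not for this pot: a plain aluminium disc 104 mm in diameter, 16 mm high, no lugs, with the same kind of grip bar. Origin at the centre of its underside. It and the right lid may lie on either side. Leave it.
- square_tube: Bystander: rusty square tube offcut, 40 x 40 x 150 mm, lying along its x axis; origin at the centre of its underside.
- angle_piece: Bystander: steel angle offcut 40 x 40 x 120 mm; origin at the centre of its underside.
- round_tube: Bystander: rusty round tube offcut standing up, 48 mm across, 55 mm high; origin at the centre of its underside.
- mug: Bystander: white mug 76 mm across, 85 mm high; origin at the centre of its underside.
- wrench: Bystander: steel wrench lying flat; origin at its underside, x along it.
- tape: Bystander: grey tape measure 70 x 40 x 62 mm; origin at the centre of its underside.
- oil: Bystander: white plastic oil bottle 60 mm across, 160 mm high; origin at the centre of its underside.
There are look-alikes about, which are no part of the job. What is shaped like the lid but green or purple is not meant.

How it is judged (in metres and radians):
On the way:
1. the lid is pushed down in the mouth until its lugs are below the collar (z of lid_center in the frame of pot_mouth below 0.013 m and horizontal distance between lid_center and pot_mouth below 0.006 m and angle between lid_center's own z axis and vertical below 0.12 rad), for 0.1 s.
At the end, for the whole second after the job is handed in: The lid is locked in the pot: centred in the mouth within 5 mm, level within 0.06 rad, at rest, and sprung up into the locking pockets, its centre 13.3 to 17.5 mm above the collar top (15 mm when locked; it is 12 mm when only under the collar and over 20 mm when not locked) (z of lid_center in the frame of pot_mouth between 0.0133 and 0.0175 m and horizontal distance between lid_center and pot_mouth below 0.005 m and angle between lid_center's own z axis and vertical below 0.06 rad and linear speed of lid below 0.01 m/s); the robot touches nothing.
It fails at once if one of the bystanders (plain lid, offcuts, mug, wrench, tape measure, bottle) is moved by more than 40 mm (distance of any of plain_lid, square_tube, angle_piece, round_tube, mug, wrench, tape, oil from where it was at the start of the episode above 0.04 m).
It also fails if it takes over 61 s, if anything falls off the work surface, if the arm or the gripper's body presses on something with over 40 N, if the wrist force passes 120 N, or if a joint passes its speed limit or range.

## Working session

There is one attempt and no reset: what is moved stays moved. The work goes in short steps, Python scripts to look and compute and a tool call to move; the robot and the scene stay as the last step left them, time stands still between calls to the robot, and variables do not carry over. Pictures are saved under pics/ and viewed, about 8 in all and at most 12, crops included, and the job is handed in when it is done.

Besides the shell and the picture viewer there is one more tool, called after "Call:" in YAML: its name, and indented under it one key for each argument. apply_moves: Moves the arm, as the interface text tells. Its arguments: {"type":"object","properties":{"targets":{"type":"array"},"newtons":{"type":"number"}},"required":["targets"]}

```bash
mkdir -p pics
cat > h.py <<'E'
import numpy as np, cv2
from rig import r
from scipy.spatial.transform import Rotation as Ro
def save(n,f): cv2.imwrite(f'pics/{n}.png',cv2.cvtColor(f['pixels'],cv2.COLOR_RGB2BGR))
def foc(f): return 200/np.tan(np.radians(f['fov_y'])/2)
def ray(f,u,v,s=None):
    d=np.array([(u-f['cx'])/foc(f),(v-f['cy'])/foc(f),1.])
    if 'mount' in f:
        a=np.array([u-f['cx'],v-f['cy']]);rr=np.hypot(*a)+1e-9;th=rr/foc(f)
        d=np.r_[a/rr*np.sin(th),np.cos(th)]
        M=np.array(f['mount']);Rw=Ro.from_euler('xyz',s['tcp_rot']).as_matrix()
        return Rw@M[:3,3]+np.array(s['eef_pos']),Rw@M[:3,:3]@d
    R=np.array(f['R']);return -R.T@np.array(f['t']),R.T@d
def onz(f,u,v,z,s=None):
    o,d=ray(f,u,v,s);return o+d*(z-o[2])/d[2]
def proj(f,X,s=None):
    X=np.array(X,float)
    if 'mount' in f:
        M=np.array(f['mount']);Rw=Ro.from_euler('xyz',s['tcp_rot']).as_matrix()
        p=M[:3,:3].T@(Rw.T@(X-np.array(s['eef_pos']))-M[:3,3])
        rr=np.hypot(p[0],p[1]);th=np.arctan2(rr,p[2]);return np.array([f['cx'],f['cy']])+foc(f)*th*p[:2]/rr
    p=np.array(f['R'])@X+np.array(f['t']);return np.array([f['cx'],f['cy']])+foc(f)*p[:2]/p[2]
E
python3 - <<'E'
from h import *
s=r.sense();print(s)
for n in('scene','side','wrist'):
    f=r.grab_frame(n);save(n+'0',f);print(n,f['fov_y'],f['cx'],f['cy'],f.get('mount'))
    import pickle;pickle.dump((f,s),open(n+'0.pkl','wb'))
E
```

```text
{'clock': 0.0, 'qpos': array([ 1.32661492e+00,  3.53683433e-01,  1.63415388e+00,  1.39223105e-05,
        1.15518043e+00, -2.39981303e-03]), 'qvel': array([ 0.00164026,  0.00082267, -0.00038475, -0.0003315 , -0.00112166,
       -0.00138184]), 'joint_efforts': array([ 1.03219514e-03, -6.05234098e+01, -3.42097485e+01,  2.07545295e-04,
        8.64705245e-03, -8.67823360e-06]), 'eef_pos': array([149.52424653, 606.35251846, 230.53119051]), 'tcp_rot': array([-3.14157650e+00,  1.42505248e-03,  1.32900911e+00]), 'contact_force': array([ 0.72585879, -0.47161217, -0.73542146]), 'wrist_torque': array([ 0.00370198,  0.00368817, -0.0020774 ]), 'opening': 1.0008132897142725}
scene 50.367177887571366 314.9187129168623 200.91114852242555 None
side 55.37717135287945 318.13351207658053 196.79386537493139 None
wrist 65.70646984690485 317.59010895731 201.35968539606475 [[ 9.99999238e-01  1.00932041e-03 -7.11286258e-04  8.96808954e-01]
 [-7.75194472e-04  9.61556160e-01  2.74607267e-01 -7.01228425e+01]
 [ 9.61108402e-04 -2.74606506e-01  9.61556209e-01 -1.41429266e+02]
 [ 0.00000000e+00  0.00000000e+00  0.00000000e+00  1.00000000e+00]]
```

View pics/scene0.png

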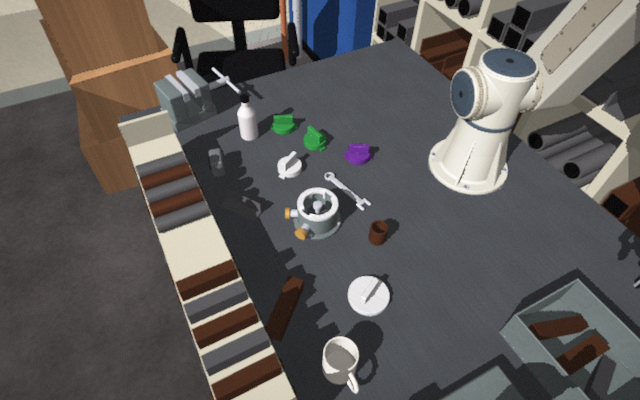

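View pics/wrist0.png

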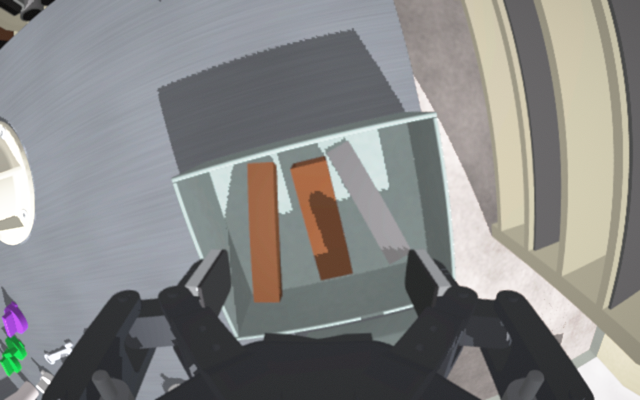

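Scene view: there are four lid-shaped things. The small aluminium one with lugs is at (290,165), the plain wide disc at (369,295), green ones at (283,123) and (315,138), and a purple one at (358,153). The bare-aluminium small one fits, since the disc is wider with no lugs and the coloured ones are excluded. The pot is at (318,210). I'll check this in one enlarged crop and get positions.

Run:
```python
from h import *
import pickle
f,s=pickle.load(open('scene0.pkl','rb'))
g,_=pickle.load(open('side0.pkl','rb'))
for n,u,v,z in(('lid',289,170,11),('pot',318,205,80),('disc',369,297,8),('tube',377,233,27),('mug',340,360,40),('oil',248,118,80),('wrench',347,190,5),('green2',315,140,20),('purple',358,154,20),('angle',252,207,10),('tape',215,160,30),('sq',287,307,20),('green1',283,124,20)):
    X=onz(f,u,v,z);print(n,X.round(),proj(g,X).round())
a=cv2.resize(f['pixels'][90:250,200:400],None,fx=4,fy=3.75,interpolation=cv2.INTER_CUBIC)
cv2.imwrite('pics/crop1.png',cv2.cvtColor(a[:600],cv2.COLOR_RGB2BGR))
```

```text
lid [ 524. -231.   11.] [322. 181.]
pot [535. -16.  80.] [304. 202.]
disc [530. 253.   8.] [282. 311.]
tube [416. 107.  27.] [348. 258.]
mug [679. 364.  40.] [180. 342.]
oil [ 569. -442.   80.] [317. 130.]
wrench [400. -81.   5.] [360. 215.]
green2 [ 392. -309.   20.] [368. 168.]
purple [ 299. -188.   20.] [400. 191.]
angle [ 683. -146.   10.] [262. 193.]
tape [ 719. -358.   30.] [268. 153.]
sq [726. 189.  20.] [198. 274.]
green1 [ 453. -430.   20.] [351. 149.]
```

View pics/crop1.png

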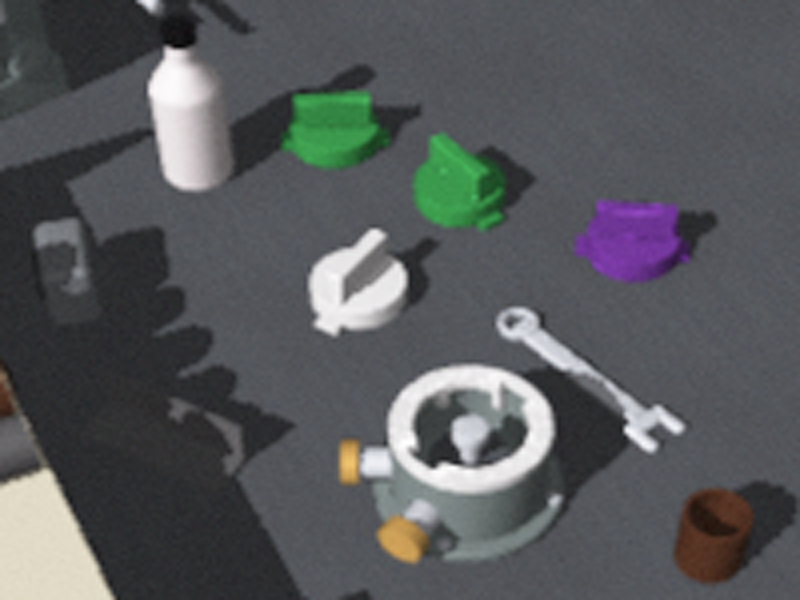

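The crop confirms it: the bare lid with a lug visible at crop (328,322) is about (524,-231) mm. The pot is at (535,-16). The notches show at crop (405,440) and (500,385). Next I'll move above the pot to look down.

Call:
apply_moves:
  targets:
    - [[1,-51,52,-10,0,0,76],[1,-51,52,-10,0,0,76],[1,-51,52,-10,0,0,76],[1,-51,52,-10,0,0,76],[1,-51,52,-10,0,0,76],[1,-51,52,-10,0,0,76],[1,-51,52,-10,0,0,76],[1,-51,52,-10,0,0,76]]

```text
clock: 0.95
eef_pos: [358.3, 267.8, 286.0]
tcp_rot: [3.141, -0.0, 0.123]
contact_force: [0.6, 0.3, -0.9]
opening: 1.0
```

Call:
apply_moves:
  targets:
    - [[1,14,30.3,-1,0,0,7],[1,14,30.3,-1,0,0,7],[1,14,30.3,-1,0,0,7],[1,14,30.3,-1,0,0,7],[1,14,30.3,-1,0,0,7],[1,14,30.3,-1,0,0,7],[1,14,30.3,-1,0,0,7],[1,14,30.3,-1,0,0,7]]

```text
clock: 1.75
eef_pos: [536.4, -19.3, 296.0]
tcp_rot: [3.14, -0.001, -0.003]
contact_force: [-0.4, 0.5, -0.2]
opening: 0.998
```

Run:
```python
from h import *
import pickle
s=r.sense();f=r.grab_frame('wrist');save('wrist1',f);pickle.dump((f,s),open('wrist1.pkl','wb'))
print(s['eef_pos'],s['tcp_rot'],proj(f,[535,-16,80],s),proj(f,[524,-231,10],s))
```

```text
[536.35653153 -19.29622865 296.02015223] [ 3.13965095e+00 -8.07000843e-04 -2.59575597e-03] [316.49371347 172.25385943] [310.2556131  295.31241163]
```

View pics/wrist1.png

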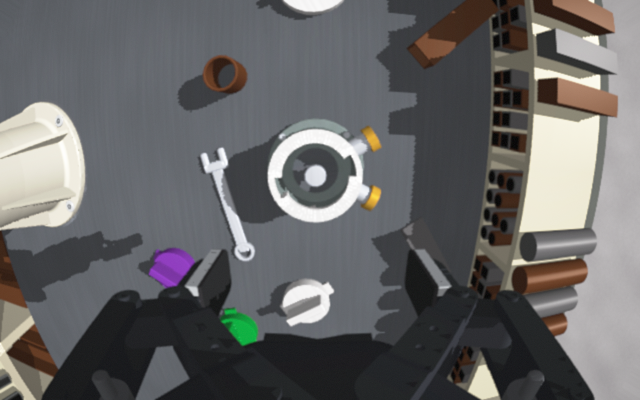

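Wrist view: the pot collar is at (316,175), with notches near (278,186) and (355,160) and the pipes to the right. The lid is at (307,300) with its bar rising to the right. I'll measure on rectified planes.

```bash
cat >> h.py <<'E'
def rect(f,s,c,z,half=75,k=4):
    n=int(half*2*k);xs=c[0]-half+(np.arange(n)+.5)/k;ys=c[1]-half+(np.arange(n)+.5)/k
    m=np.array([[proj(f,[x,y,z],s) for x in xs] for y in ys],np.float32)
    return cv2.remap(f['pixels'],m[...,0],m[...,1],cv2.INTER_LINEAR)
def p2w(p,c,half=75,k=4): return np.array(c)-half+(np.array(p)+.5)/k
E
cat > m1.py <<'E'
from h import *
import pickle
f,s=pickle.load(open('wrist1.pkl','rb'))
c=(535,-16);P=rect(f,s,c,80);g=cv2.cvtColor(P,cv2.COLOR_RGB2GRAY)
m=cv2.morphologyEx((g>185).astype(np.uint8),cv2.MORPH_OPEN,np.ones((5,5)))
cs,h=cv2.findContours(m,cv2.RETR_CCOMP,cv2.CHAIN_APPROX_NONE)
i=max(range(len(cs)),key=lambda i:cv2.contourArea(cs[i]))
hull=cv2.convexHull(cs[i]);(x,y),rad=cv2.minEnclosingCircle(hull);e=cv2.fitEllipse(hull)
print('outer',p2w((x,y),c),rad/4,'ell',p2w(e[0],c),np.array(e[1])/8)
pc=p2w(e[0],c)
th=np.radians(np.arange(0,360,2))
prof=[ [g[int((pc[1]-c[1]+75+rr*np.sin(t))*4),int((pc[0]-c[0]+75+rr*np.cos(t))*4)] for rr in(43,44.5,46)] for t in th]
pr=np.mean(prof,1);print('dark deg',[(int(np.degrees(t)+.5),int(v)) for t,v in zip(th,pr) if v<185])
l=(524,-231);L=rect(f,s,l,52);g2=cv2.cvtColor(L,cv2.COLOR_RGB2GRAY)
out=np.hstack([cv2.resize(P,(400,400)),cv2.resize(L,(400,400))])
cv2.imwrite('pics/rect1.png',cv2.cvtColor(out,cv2.COLOR_RGB2BGR))
E
python3 m1.py
```

```text
outer [538.51506042 -16.65662384] 63.39540481567383 ell [538.88801575 -19.90548706] [56.21783829 63.2954216 ]
dark deg [(148, 180), (150, 182), (152, 182), (154, 181), (156, 178), (158, 176), (160, 172), (162, 159), (164, 158), (166, 153), (168, 152), (170, 148), (172, 146), (174, 150), (176, 153), (178, 153), (180, 143), (182, 112), (184, 82), (186, 77), (188, 76), (190, 75), (192, 74), (194, 72), (196, 73), (198, 84), (200, 104), (202, 116), (204, 135), (206, 153), (208, 182)]
```

View pics/rect1.png

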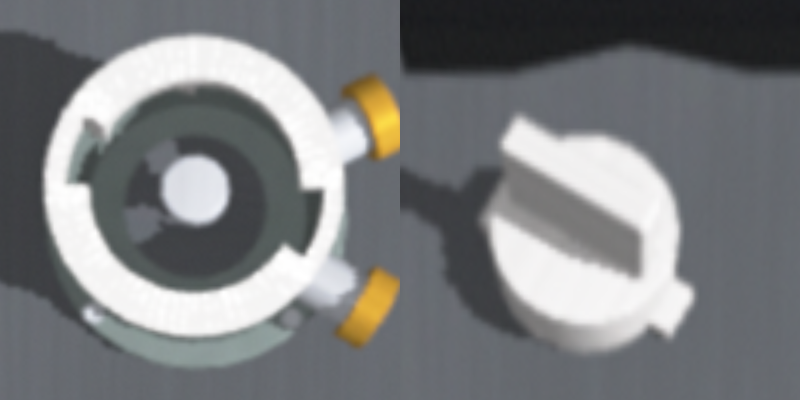

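Pot from the rectified view: centre about (533,-21), notches are radial sectors from 1° to 34°, so the notch line is about 17.5°. Lid: bar centre about (516,-240), yaw about 32°. I'll approach the lid with tool yaw +122°, which leaves joint 6 room for the clockwise turn.

Call:
apply_moves:
  targets:
    - [[1,-2,22.1,9.6,0,0,-122],[1,-2,22.1,9.6,0,0,-122],[1,-2,22.1,9.6,0,0,-122],[1,-2,22.1,9.6,0,0,-122],[1,-2,22.1,9.6,0,0,-122],[1,-2,22.1,9.6,0,0,-122],[1,-2,22.1,9.6,0,0,-122],[1,-2,22.1,9.6,0,0,-122]]

```text
clock: 2.6
eef_pos: [513.9, -237.7, 199.4]
tcp_rot: [-3.14, 0.0, 1.164]
contact_force: [0.2, 0.4, -0.2]
opening: 0.999
```

```bash
cat > m2.py <<'E'
from h import *
import pickle
from scipy.optimize import least_squares
f,s=pickle.load(open('wrist1.pkl','rb'))
c=np.array((533,-21));P=rect(f,s,c,80);g=cv2.GaussianBlur(cv2.cvtColor(P,cv2.COLOR_RGB2GRAY),(5,5),0).astype(float)
def G(p): return g[int((p[1]-c[1]+75)*4),int((p[0]-c[0]+75)*4)]
def edge(a,b):
    pts=[]
    for t in np.radians(np.arange(0,360,3)):
        rs=np.arange(a,b,.25);v=np.array([G(c+q*np.array([np.cos(t),np.sin(t)])) for q in rs])
        i=np.argmax(abs(np.diff(v)))
        if abs(v[min(i+3,len(v)-1)]-v[max(i-3,0)])>40: pts.append(c+rs[i]*np.array([np.cos(t),np.sin(t)]))
    pts=np.array(pts)
    q=least_squares(lambda q:np.hypot(*(pts-q[:2]).T)-q[2],[*c,(a+b)/2],loss='soft_l1',f_scale=.5).x
    return q,len(pts)
print('outer',edge(51,62));print('bore',edge(36,44.5))
q=edge(51,62)[0][:2]
for rr in(42.5,43.5,44.5,46,47.5):
    d=np.arange(-25,250,.5);v=np.array([G(q+rr*np.array([np.cos(np.radians(t)),np.sin(np.radians(t))])) for t in d])
    print(rr,[(x,int(y)) for x,y in zip(d[1:],np.diff((v>195).astype(int))) if y])
E
python3 m2.py
```

```text
outer (array([532.91587923, -21.28487288,  56.17699186]), 108)
bore (array([533.38238667, -20.57797701,  39.20463284]), 99)
42.5 [(np.float64(1.5), -1), (np.float64(34.0), 1), (np.float64(181.0), -1), (np.float64(213.5), 1)]
43.5 [(np.float64(1.5), -1), (np.float64(34.0), 1), (np.float64(181.0), -1), (np.float64(213.5), 1)]
44.5 [(np.float64(1.5), -1), (np.float64(34.0), 1), (np.float64(181.0), -1), (np.float64(213.5), 1)]
46 [(np.float64(1.0), -1), (np.float64(34.0), 1), (np.float64(181.0), -1), (np.float64(213.5), 1)]
47.5 [(np.float64(1.0), -1), (np.float64(34.0), 1), (np.float64(181.5), -1), (np.float64(190.0), 1), (np.float64(191.0), -1), (np.float64(191.5), 1), (np.float64(192.5), -1), (np.float64(193.0), 1), (np.float64(196.0), -1), (np.float64(196.5), 1), (np.float64(207.5), -1), (np.float64(208.0), 1), (np.float64(208.5), -1), (np.float64(212.5), 1)]
```

Call:
apply_moves:
  targets:
    - [[1,0,0,0,0,0,-55.3],[1,0,0,0,0,0,-55.3],[1,0,0,0,0,0,-55.3],[1,0,0,0,0,0,-55.3],[1,0,0,0,0,0,-55.3],[1,0,0,0,0,0,-55.3],[1,0,0,0,0,0,-55.3],[1,0,0,0,0,0,-55.3]]

```text
clock: 3.4
eef_pos: [513.7, -236.4, 199.4]
tcp_rot: [-3.14, -0.002, 2.131]
contact_force: [-0.1, 0.8, 0.5]
opening: 1.004
```

```bash
cat > m3.py <<'E'
from h import *
s=r.sense();f=r.grab_frame('wrist');print(s['eef_pos'],s['tcp_rot'])
l=(516,-240);L=rect(f,s,l,52);g=cv2.cvtColor(L,cv2.COLOR_RGB2GRAY)
cv2.imwrite('pics/rect2.png',cv2.cvtColor(L,cv2.COLOR_RGB2BGR))
T=rect(f,s,l,22);cv2.imwrite('pics/rect2t.png',cv2.cvtColor(T,cv2.COLOR_RGB2BGR))
cv2.imwrite('pics/rect2c.png',cv2.cvtColor(np.hstack([cv2.resize(L,(400,400)),cv2.resize(T,(400,400))]),cv2.COLOR_RGB2BGR))
E
python3 m3.py
```

```text
[ 513.6942907  -236.35706013  199.38328305] [-3.14038895e+00 -1.75198515e-03  2.13116851e+00]
```

View pics/rect2c.png

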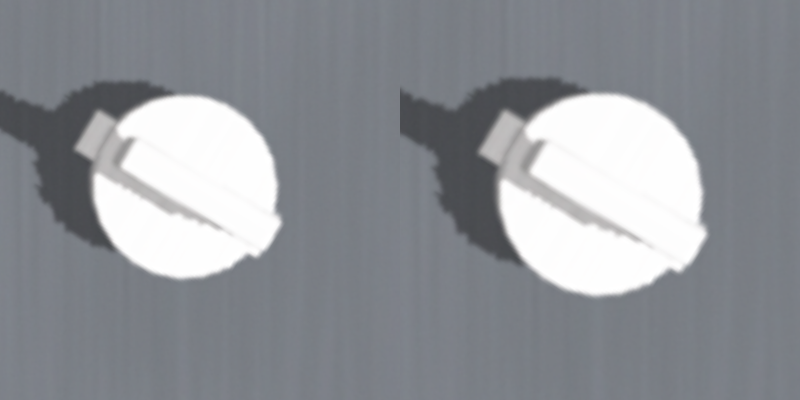

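The bar is centred at about (516,-241.6) with yaw about 30°. In the left panel its ends are (126,156) and (272,238). I'll descend, then grip.

Call:
apply_moves:
  targets:
    - [[0.4,-0.56,-0.08,5,0,0,1.9],[0.2,-0.56,-0.08,10,0,0,1.9],[0,-0.56,-0.08,14,0,0,1.9],[0,-0.56,-0.08,16,0,0,1.9],[0,-0.56,-0.08,17.2,0,0,1.9],[0,-0.56,-0.08,17.4,0,0,1.9],[0,-0.56,-0.08,17.4,0,0,1.9]]
  newtons: 30

```text
clock: 4.15
eef_pos: [516.2, -241.6, 26.0]
tcp_rot: [-3.141, -0.001, 2.095]
contact_force: [-0.0, 0.1, -0.1]
opening: 0.497
```

Call:
apply_moves:
  targets:
    - [[-1,0,0,0,0,0,0],[-1,0,0,0,0,0,0],[-1,0,0,0,0,0,0],[-1,0,0,0,0,0,0],[-1,0,0,0,0,0,0],[-1,0,0,0,0,0,0]]
  newtons: 40

```text
clock: 4.75
eef_pos: [517.2, -242.1, 27.5]
tcp_rot: [3.141, 0.001, 2.094]
contact_force: [0.3, 1.2, 7.5]
opening: 0.154
```

Call:
apply_moves:
  targets:
    - [[-1,0,0,0,0,0,0],[-1,0,0,0,0,0,0],[-1,0,0,-3,0,0,0],[-1,0,0,-7,0,0,0],[-1,0,0,-12,0,0,0],[-1,0,0,-12,0,0,0],[-1,0,0,-12,0,0,0]]
  newtons: 100

```text
clock: 5.45
eef_pos: [517.5, -242.2, 148.4]
tcp_rot: [3.14, 0.003, 2.094]
contact_force: [0.2, 1.0, -4.1]
opening: 0.142
```

Run:
```python
from h import *
s=r.sense();print(s['eef_pos'],s['tcp_rot'],s['contact_force'],s['opening'],s['qpos'])
import pickle
o=[]
g=r.grab_frame('side');w=r.grab_frame('wrist');f=r.grab_frame('scene');pickle.dump((g,w,f,s),open('g.pkl','wb'))
for n in(g,):
    u,v=proj(n,s['eef_pos']).astype(int);print(u,v)
    a=n['pixels'][max(0,v-45):v+35,max(0,u-45):u+35];o.append(cv2.resize(a,(400,400),interpolation=cv2.INTER_CUBIC))
o.append(cv2.resize(w['pixels'][150:350,217:417],(400,400)))
cv2.imwrite('pics/grip.png',cv2.cvtColor(np.hstack(o),cv2.COLOR_RGB2BGR))
```

```text
[ 517.52202976 -242.17622913  148.42053587] [3.13955658e+00 2.87951666e-03 2.09432915e+00] [ 0.17050365  1.04217512 -4.08551956] 0.142125352244687 [-4.40326581e-01  3.62110808e-01  1.82685000e+00  3.70190708e-05
  9.49105330e-01 -2.53468017e+00]
323 136
```

View pics/grip.png

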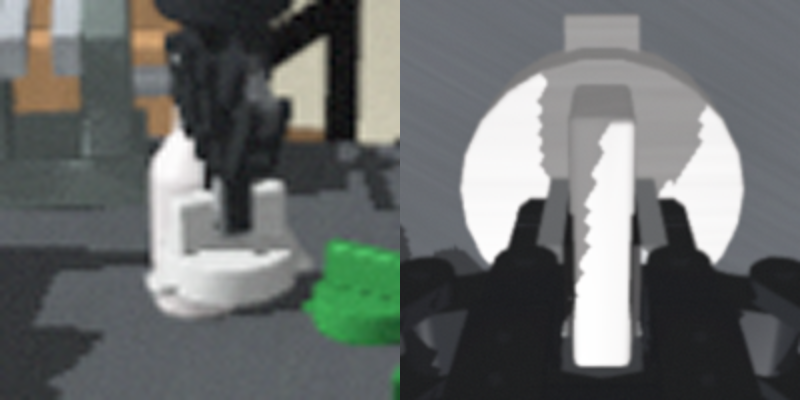

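The lid is gripped squarely and level: the bar is between the pads and the fingertips are at the cylinder top. Next I'll check the offset along the bar using the lug end (crop row 15) and the bar end (crop row 120).

Run:
```python
from h import *
import pickle
g,w,f,s=pickle.load(open('g.pkl','rb'))
z={'eef_pos':[0,0,0],'tcp_rot':[0,0,0]}
G=cv2.cvtColor(w['pixels'],cv2.COLOR_RGB2GRAY)
print(G[150:220,316:322].mean(1).astype(int))
for n,u,v,zz in(('lugend top',318,157.5,21.5),('lug L',282.5,157.5,21.5),('lug R',319+18,157.5,21.5),('barend top',318,209.5,-24.5),('bar end foot',318,193.5,5.5),('cyl L',447-0,0,0)):
    if v: print(n,onz(w,u,v,zz,z).round(2))
for y in(-46,-45,-47): print(proj(w,[-10,y,21.5],z),proj(w,[10,y,21.5],z),proj(w,[0,y+14,-24.5],z),proj(w,[0,y+14,5.5],z))
print('cyl L/R at crop 460/743',[onz(w,u,150+93,5.5,z).round(2) for u in(217+30,217+171.5)])
```

```text
[108 109 109 108 108 108 114 131 149 158 160 159 157 157 159 162 162 162
 160 159 159 159 158 149 130 125 125 124 125 136 155 160 157 155 154 156
 157 157 157 158 159 155 138 127 126 125 124 124 125 125 125 125 126 127
 127 126 126 128 135 144 149 152 157 165 176 182 192 206 215 222]
lugend top [  1.11 -47.09  21.5 ]
lug L [-17.76 -47.17  21.5 ]
lug R [ 11.17 -47.13  21.5 ]
barend top [  1.1  -32.71 -24.5 ]
bar end foot [  1.12 -31.51   5.5 ]
[297.06585327 159.57029148] [334.76546669 159.58534999] [315.21720451 211.19908889] [315.72027508 192.53741611]
[297.08781146 161.42836859] [334.74438944 161.44439274] [315.22097182 213.59642104] [315.72186444 194.51403537]
[297.04433955 157.70901533] [334.78617762 157.72310325] [315.21351459 208.7898412 ] [315.71873139 190.55436133]
cyl L/R at crop 460/743 [array([-36.18,  -4.71,   5.5 ]), array([38.21, -4.79,  5.5 ])]
```

Call:
apply_moves:
  targets:
    - [[-1,18.36,12.39,0,0,0,12.5],[-1,18.36,12.39,0,0,0,12.5],[-1,18.36,12.39,0,0,0,12.5],[-1,18.36,12.39,0,0,0,12.5],[-1,18.36,12.39,0,0,0,12.5],[-1,18.36,12.39,0,0,0,12.5],[-1,18.36,12.39,2,0,0,12.5],[-1,18.36,12.39,2,0,0,12.5]]

```text
clock: 6.4
eef_pos: [528.9, -20.7, 122.9]
tcp_rot: [-3.135, -0.003, 1.877]
contact_force: [-0.2, -0.7, -2.2]
opening: 0.143
```

Run:
```python
from h import *
s=r.sense();print(s['eef_pos'],s['tcp_rot'],s['contact_force'],s['qpos'][5])
import pickle
g=r.grab_frame('side');w=r.grab_frame('wrist');f=r.grab_frame('scene');pickle.dump((g,w,f,s),open('p.pkl','wb'))
o=[]
u,v=proj(f,[533,-21,80]).astype(int);o.append(cv2.resize(f['pixels'][v-40:v+40,u-40:u+40],(400,400),interpolation=cv2.INTER_CUBIC))
o.append(cv2.resize(w['pixels'][100:300,217:417],(400,400)))
cv2.imwrite('pics/over.png',cv2.cvtColor(np.hstack(o),cv2.COLOR_RGB2BGR))
```

```text
[528.91463657 -20.68442143 122.89031238] [-3.13463231e+00 -3.07378689e-03  1.87653378e+00] [-0.21602844 -0.70239388 -2.22676352] -1.9192297234737525
```

View pics/over.png

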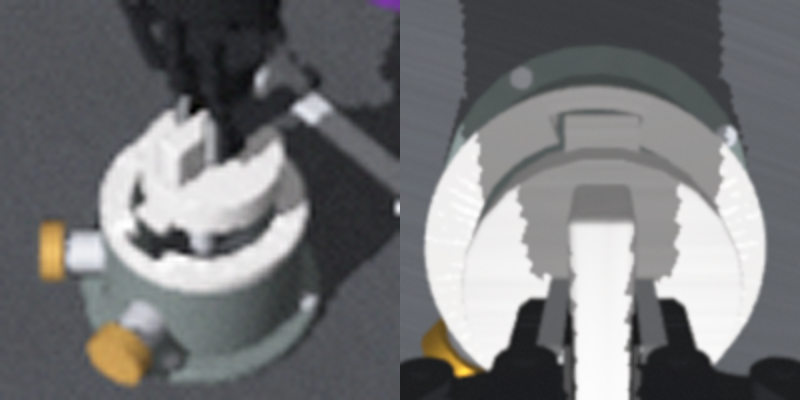

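The lug (right panel, columns 565–640) sits over the notch (552–640), and the pose is still about 4 mm short in x. I'll correct that and feel downwards.

Call:
apply_moves:
  targets:
    - [[-1,-0.18,0.37,0,0,0,0],[-1,-0.18,0.37,0,0,0,0],[-1,-0.18,0.37,0.8,0,0,0],[-1,-0.18,0.37,1.2,0,0,0],[-1,-0.18,0.37,1.5,0,0,0],[-1,-0.18,0.37,1.8,0,0,0],[-1,-0.18,0.37,1.8,0,0,0]]

```text
clock: 7.25
eef_pos: [534.6, -21.6, 107.0]
tcp_rot: [-3.138, -0.002, 1.875]
contact_force: [-0.6, -1.1, -3.2]
opening: 0.14
```

Call:
apply_moves:
  targets:
    - [[-1,0.08,-0.12,0.1,0,0,0],[-1,0.08,-0.12,0.3,0,0,0],[-1,0.08,-0.12,0.5,0,0,0],[-1,0.08,-0.12,0.5,0,0,0]]

```text
clock: 7.65
eef_pos: [533.2, -21.2, 102.1]
tcp_rot: [-3.138, -0.002, 1.875]
contact_force: [-2.4, 0.9, 2.5]
opening: 0.142
```

The lid has sunk past the collar top and meets the plunger. Pushing down now.

Call:
apply_moves:
  targets:
    - [[-1,0,0,0.3,0,0,0],[-1,0,0,0.6,0,0,0],[-1,0,0,0.9,0,0,0],[-1,0,0,1.15,0,0,0],[-1,0,0,1.15,0,0,0],[-1,0,0,1.15,0,0,0]]

```text
clock: 8.25
eef_pos: [533.4, -21.2, 91.4]
tcp_rot: [-3.139, -0.002, 1.875]
contact_force: [-4.2, 1.3, 13.1]
opening: 0.141
```

Depth is about 16 mm, and the spring force agrees. Turning clockwise.

Call:
apply_moves:
  targets:
    - [[-1,0.01,-0.04,0.03,0,0,6],[-1,0.01,-0.04,0.05,0,0,12],[-1,0.01,-0.04,0.05,0,0,18],[-1,0.01,-0.04,0.05,0,0,24],[-1,0.01,-0.04,0.05,0,0,30],[-1,0.01,-0.04,0.05,0,0,36],[-1,0.01,-0.04,0.05,0,0,42],[-1,0.01,-0.04,0.05,0,0,48]]

```text
clock: 9.05
eef_pos: [535.2, -21.5, 92.3]
tcp_rot: [3.141, -0.001, 1.034]
contact_force: [-0.1, -0.7, 11.8]
opening: 0.147
```

```bash
python3 -c "
from h import *
s=r.sense();print(s['eef_pos'],s['tcp_rot'],s['contact_force'],s['wrist_torque'],s['opening'])"
```

```text
[535.15660406 -21.47869499  92.31992084] [ 3.14097813e+00 -8.52314385e-04  1.03355523e+00] [-0.14038127 -0.73463436 11.79109708] [-0.2430667   0.03944776  0.09029165] 0.14698756512611452
```

Call:
apply_moves:
  targets:
    - [[-1,-0.03,-0.08,0.08,0,0,5],[-1,-0.03,-0.08,0.1,0,0,11],[-1,-0.03,-0.08,0.1,0,0,17],[-1,-0.03,-0.08,0.1,0,0,23],[-1,-0.03,-0.08,0.1,0,0,29],[-1,-0.03,-0.08,0.1,0,0,35],[-1,-0.03,-0.08,0.1,0,0,40],[-1,-0.03,-0.08,0.1,0,0,43]]

```text
clock: 9.85
eef_pos: [536.0, -21.8, 92.6]
tcp_rot: [3.14, -0.004, 0.28]
contact_force: [-1.9, -1.5, 12.6]
opening: 0.141
```

```bash
python3 -c "
from h import *
s=r.sense();print(s['eef_pos'],s['tcp_rot'],np.degrees(s['tcp_rot'][2]),s['contact_force'],s['wrist_torque'],s['opening'])"
```

```text
[536.03584662 -21.75750873  92.59061561] [ 3.13997639 -0.00410779  0.28025387] 16.05736389379515 [-1.90928517 -1.50382476 12.63806423] [-0.4503797   0.59338187  0.38014677] 0.1410732647627682
```

Call:
apply_moves:
  targets:
    - [[-1,-0.1,-0.05,0.1,0,0,2],[-1,-0.15,-0.07,0.12,0,0,4],[-1,-0.15,-0.07,0.12,0,0,5],[-1,-0.15,-0.07,0.12,0,0,5],[-1,-0.15,-0.07,0.12,0,0,5]]

```text
clock: 10.35
eef_pos: [533.4, -22.0, 92.2]
tcp_rot: [3.14, -0.002, 0.196]
contact_force: [-9.6, -1.4, 18.1]
opening: 0.142
```

```bash
python3 -c "
from h import *
s=r.sense();print(s['eef_pos'],s['tcp_rot'],np.degrees(s['tcp_rot'][2]),s['contact_force'],s['wrist_torque'],s['opening'])"
```

```text
[533.40469007 -21.96859474  92.23798109] [ 3.13951518e+00 -2.14468698e-03  1.95532837e-01] 11.20320629834002 [-9.58558355 -1.4188629  18.05656407] [-0.22104655  1.69306437  1.1037834 ] 0.14155537413642497
```

At the stop: the reaction torque is 1.1 N m at about 96° of tool turn. I'll ease up 3 mm into the pockets and then check.

Call:
apply_moves:
  targets:
    - [[-1,0.03,0,-0.05,0,0,-2],[-1,0.05,0,-0.15,0,0,-3],[-1,0.05,0,-0.25,0,0,-3],[-1,0.05,0,-0.35,0,0,-3],[-1,0.05,0,-0.35,0,0,-3]]

```text
clock: 10.85
eef_pos: [533.8, -21.9, 96.3]
tcp_rot: [3.139, -0.002, 0.248]
contact_force: [-3.9, -0.3, 8.6]
opening: 0.141
```

```bash
python3 -c "
from h import *
s=r.sense();print(s['eef_pos'],s['tcp_rot'],np.degrees(s['tcp_rot'][2]),s['contact_force'],s['wrist_torque'],s['opening'])"
```

```text
[533.81337293 -21.91979637  96.25714906] [ 3.13935408e+00 -1.95834319e-03  2.47912160e-01] 14.204320485038217 [-3.92800903 -0.30937857  8.64700271] [0.01674134 0.78831797 0.08321735] 0.14131441166432465
```

The height is 11.2 mm below the collar and the spring force matches the locked position. Releasing.

Call:
apply_moves:
  targets:
    - [[-0.6,0,0,0,0,0,0],[-0.3,0,0,0,0,0,0],[0,0,0,0,0,0,0],[0,0,0,0,0,0,0],[0,0,0,-1,0,0,0],[0,0,0,-4,0,0,0],[0,0,0,-8,0,0,0],[0,0,0,-12,0,0,0]]
  newtons: 20

```text
clock: 11.65
eef_pos: [533.1, -21.7, 218.0]
tcp_rot: [3.14, -0.001, 0.248]
contact_force: [0.5, -0.7, 0.2]
opening: 0.498
```

Call:
apply_moves:
  targets:
    - [[0.5,0,0,-8,0,0,0],[1,0,0,-8,0,0,0],[1,0,0,-8,0,0,0],[1,0,0,-8,0,0,0]]

```text
clock: 12.05
eef_pos: [533.2, -21.5, 299.1]
tcp_rot: [3.139, -0.003, 0.248]
contact_force: [-1.1, -0.3, -0.4]
opening: 0.999
```

Run:
```python
from h import *
s=r.sense();f=r.grab_frame('wrist');g=r.grab_frame('side');print(s['eef_pos'],s['contact_force'],s['clock'])
c=(533,-21)
P=rect(f,s,c,95,60,4);Q=rect(f,s,c,80,60,4)
u,v=proj(g,[533,-21,85]).astype(int);S=g['pixels'][v-40:v+40,u-40:u+40]
cv2.imwrite('pics/end.png',cv2.cvtColor(np.hstack([cv2.resize(P,(400,400)),cv2.resize(S,(400,400),interpolation=cv2.INTER_CUBIC)]),cv2.COLOR_RGB2BGR))
```

```text
[533.19530092 -21.5494832  299.08294118] [-1.0857995  -0.29292987 -0.37286793] 12.05
```

View pics/end.png

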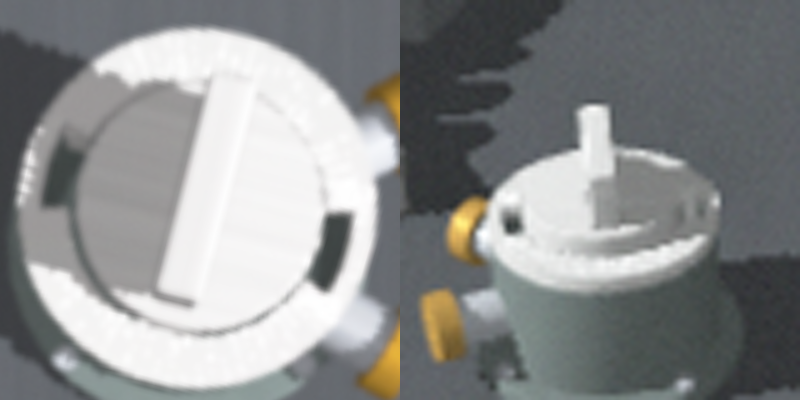

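The lid sits level and centred. Its bar is a quarter turn away from the empty notches (left panel, (62,170) and (335,250)), and about 11 mm of the cylinder stands above the collar (right panel), as it should when locked. Handing in.

```bash
python3 -c "
from rig import r
print(r.sign_off())"
```

```text
the job is handed in; nothing more can be done
None
```

The lid with the two lugs is in the pot and, by every check I made, locked. I gripped it by its bar and lined it up with the notches, which I measured at 17.5° in the world frame. I pushed it to about 16 mm below the collar, turned it clockwise to the stop, let it rise and released it. I handed the job in at about 12 s of the 61 s allowed; it gave no verdict.

**Locked height:** just before release the lid's underside was about 11.2 mm below the collar top (11 mm when locked). The spring force of about 11 N also matches that height.

**After release:** the last pictures show the lid level and centred, with its bar a quarter turn from the empty notches. The gripper was well clear at z = 299 mm. I did not measure the final height numerically; the side view agrees by eye.

**Small disagreements:**
- The tool drifted up to 3 mm in x during the turn, and I corrected it.
- The stop came at about 96° of tool turn rather than 94°, probably slight twist in the grip or error in the notch angle.

No bystander was touched as far as I know, though I did not re-measure their positions.

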